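# Dip the gauge rod and present it for reading

### The arm

A 7-joint arm with a two-finger parallel gripper is mounted at the origin on a cart in front of the work surface, level with it; the furniture and walls round the work are solid. World frame = base frame: x ahead of the robot, y to its left, z up, the work surface at z = 0. Lengths are in mm, angles in rad, forces in N, time in s.
With the tool pointing down it reaches from about 400 to 850 mm from the base axis. Payload 10.4 kg.
Tool frame: the origin (TCP) lies at the centre of the arm's flange, where the gripper is bolted on; the fingertips stand 182 mm ahead of it and the grasp point (between the pads) lies 164 mm ahead of it; z points along the fingers, y is the line along which they close (so a half turn about z gives the same grasp; the last joint's range is limited). The gripper opens to 87 mm and grips with 3 to 60 N. Pads are 19 mm wide; open, the fingers measure 117 mm over their backs; the gripper's body (75 mm by 190 mm) begins 51 mm behind the grasp point.
Start: joints at [1.105, 0.332, -0.065, 1.46, 0.022, 1.35, -0.088], TCP at [267.808, -564.722, 404.776] pointing down, gripper open.
Joint ranges: [-2.6, 2.6], [-0.5, 2.12], [-1.47, 1.34], [0.16, 2.42], [-1.27, 4.41], [0.06, 2.06], [-2.6, 2.6]. Speed limits (rad/s): [2.22, 2.22, 2.79, 2.79, 3.14, 3.14, 3.14].

### API

Orientations are given as a rotation vector (axis times angle).
In Python, from workcell import readout, snapshot, camera_info, bot, nets gives the robot as it stands.
- The arm moves only by the tool move_arm, never from a script. Its argument "deltas" is a list of rows, each an object of numbers: "tx", "ty", "tz": the shift along the world's x, y, z in m; "ax", "ay", "az": the turn, a rotation vector about the world's x, y, z in rad; "hand": the finger opening in m, from 0 to 0.087. In form: [{"tx": .., "ty": .., "tz": .., "ax": .., "ay": .., "az": .., "hand": ..}, ...]. A call has 1 to 12 rows; each row is the pose to reach, as a shift and turn from the pose commanded when the call began; what a row does not reach only later rows make up. A row lasts 1/12 s, in which the tool goes at most 41.7 mm and 7.16 degrees, less where a joint would pass 70% of its speed; a pose out of reach is approached as far as the arm can. A call with a gripper value outside its range is refused whole. The fingers move at their own pace and stop on an object; "force" is the grip in N (left out, the last holds). Time passes only in rows, so rows that repeat a pose let the fingers close. It gives the time, the measured TCP pose, the force, the opening and the grip force at its end, in the units of the state.
- readout.sense(): the state, without advancing time (a new reading comes with each control period).
- snapshot(name): name is "scene" or "top" or "wrist"; returns the picture (420x560x3 uint8, red, green, blue); there is no depth.
- camera_info(name): a dict with "fx", "fy", "cx", "cy" (pixels), "dist" ([k1, k2, p1, p2, k3] as OpenCV has them; the pictures are not rectified), "cam_to_world" (4x4, takes a point from camera to world coordinates). Camera axes: x right, y down, z forward; pixel columns grow to the right and rows downward; lengths in mm; the calibration is good to about 2 mm. A picture is of the moment at which its call begins: read the wrist's pose just before it. camera_info takes no time and is no camera call; for the wrist camera it gives the pose at the moment of the call.
- bot.hand_in(): hands the job in; it is judged then, once.
Trained networks look in the newest picture that a camera, given by its name, has taken for a name from the list of things; names that differ only in an ending like _2 or _b are one class to them, and where a whole thing is asked for, a point or a joint stands for the part that bears it (a point fixed in the world has none). Each returns a list of dicts, best first, with "conf" (0 to 1); they miss things now and then, are a little off and sometimes report something else, mostly with a low value. They report only what shows in the picture. A call takes as long as a camera call. They do not tell look-alikes from the thing itself.
- nets.spot_in(label, camera): "pixel" ([column, row] in pixels, amid what is visible of it).
- nets.tip_of(label, camera): "pixel" ([column, row] in pixels: a listed point, or the origin of a listed thing).
The state is a dict: "clock": time; "q": joint angles; "qvel": joint speeds; "tau": joint torques, N m; "ee_pos": TCP position; "eef_rot": TCP orientation; "contact_force": force on the tool from outside, world axes, zero at the start; "torque": the same for the moment, N m; "finger_gap": opening from 0.0 (shut) to 1.0 (fully open); "grasp_force": force on a finger pad.
Only numpy, scipy, OpenCV 4.12 (cv2) and the standard library are available. Lean on these libraries where they do the work, as an engineer would, in place of code of your own. Each camera call takes 0.05 s, during which the arm holds its last target. There are 200 camera calls.

### The job

Take the gauge rod from its cradle, slide it gently down the slanted guide tube of the white reservoir until its collar stops on the tube's mouth, and draw it right out again. Then hold it still and level over the white reading plate, in line with the black scale line, its tip about two centimetres above the red spot, touching nothing; finish while still holding it there. Leave the timer, petri dish, small beaker and calibration bottle where they are.

Things in the scene. Friction and masses are not known exactly. Their poses are not given: they have to be found in the camera images.
- gauge_rod: the loose gauge rod, 203 mm long, about 0.12 kg, lying level in its cradle at the start with its axis 80 mm above the worktop. Origin at the centre of its yellow square grip, which is near its balance point (within about 5 mm). x axis: along the rod from the tip towards the tail; z up as it lies
- rod_grip (a point): centre of the yellow, black-ringed grip (the rod's origin), axes as the rod's. Grip 70 mm long, 18 x 18 mm, flat sides. Behind it (+x) a 10 mm thick steel tail reaches from 35 to 65 mm
- rod_collar (a point): on the rod's axis at the stop face (tip side) of the black collar, 32 mm across, 8 mm thick; 43 mm from the grip's centre, 95 mm from the tip; axes as the rod's. From here a 10 mm thick steel shaft with dark rings runs to the tip
- rod_tip (a point): the end of the rod's tip, on its axis, 138 mm from the grip's centre; the last 6 mm taper to 4 mm; axes as the rod's
- cradle: fixed blue base 180 x 50 x 10 mm with two black forked posts, open at the top, under the rod's shaft (75 mm to the tip side of the grip's centre) and its tail (52 mm to the other side); posts 8 mm thick, 30 mm wide, tops 92 mm above the worktop. Origin in the middle of its underside, below the grip's centre; x axis along the rod. The rod lifts straight up
- reservoir: fixed white box 140 x 110 mm, 90 mm high with a grey cover, a blue filler cap (12 mm high) and a slanted aluminium guide tube standing out of the cover. Origin in the middle of its underside; the tube leans to its +x side, roughly to the robot's left
- guide_tube: guide tube fixed to the reservoir. Origin: centre of its mouth in the rim's plane, 119 mm above the worktop; the collar's stop face comes here. z axis along the tube, outwards (rising 35 degrees from level, towards the reservoir's +x); y level; x slants down. 24 mm outside, bore 14 mm, 68 mm long, mouth flared to 24 mm inside, 34 mm outside; open below into the empty reservoir
- reading_stand: fixed stand: round dark foot 84 mm across, slim column, level white plate 110 (x) x 70 (y) x 7 mm with its top 120 mm above the worktop. A black scale line runs along its x axis through a red spot in the middle. Origin in the middle of its underside, below the spot
- plate_mark (a point): the red spot, in the middle of the plate's top face; axes as the reading stand's (x along the scale line, z up)
- photometer: obstacle: fixed grey photometer with a display, about 280 (x) x 261 (y) mm, 98 mm high; its dark hinged lid stands open, up to 178 mm above the worktop. Pass above it or round it. Origin in the middle of its underside
- timer: bystander: white timer 54 x 66 x 22 mm, loose; origin in the middle of its underside
- petri_dish: bystander: clear petri dish 74 mm across, 16 mm high, loose; origin in the middle of its underside
- beaker_small: bystander: small clear beaker 71 mm across, 71 mm high, loose; origin in the middle of its underside
- cal_bottle: bystander: white bottle with green cap, 45 mm across, 83 mm high, loose; origin in the middle of its underside
There are look-alikes about, which are no part of the job. What is meant by the gauge_rod is not turquoise, and is the larger of those in its own colour.

How it is judged:
By the outcome, as a careful person would: the job done as asked, in the order asked, and still so for the second after the job is handed in, while the arm keeps its last pose, push and grip.
It also fails if it takes over 61 s, if anything falls off the work surface, if the arm or the gripper's body presses on something with over 40 N, if the wrist force passes 120 N, or if a joint passes its speed limit or range.

## Working session

There is one attempt and no reset: what is moved stays moved. The work goes in short steps, Python scripts to look and compute and a tool call to move; the robot and the scene stay as the last step left them, time stands still between calls to the robot, and variables do not carry over. Pictures are saved under pics/ and viewed, at most 10 in all, crops included, and the job is handed in when it is done.

Besides the shell and the picture viewer there is one more tool, called after "Call:" as name(argument=value, ...) on one line, values as JSON. move_arm: Moves the arm, as the interface text tells. Its arguments: {"type":"object","properties":{"deltas":{"type":"array"},"force":{"type":"number"}},"required":["deltas"]}

```bash
mkdir -p pics; ls; cat > h.py <<'E'
import numpy as np, cv2
from workcell import readout, snapshot, camera_info, bot, nets
from scipy.spatial.transform import Rotation as R
def ray(ci,px):
    K=np.array([[ci['fx'],0,ci['cx']],[0,ci['fy'],ci['cy']],[0,0,1]])
    u=cv2.undistortPoints(np.array([[px]],float),K,np.array(ci['dist'])).ravel()
    T=np.array(ci['cam_to_world']); return T[:3,3],T[:3,:3]@np.array([u[0],u[1],1])
def at_z(ci,px,z):
    o,d=ray(ci,px); return o+d*(z-o[2])/d[2]
def proj(ci,P):
    K=np.array([[ci['fx'],0,ci['cx']],[0,ci['fy'],ci['cy']],[0,0,1]])
    T=np.linalg.inv(np.array(ci['cam_to_world']))
    p,_=cv2.projectPoints(np.atleast_2d(np.array(P,float)),cv2.Rodrigues(T[:3,:3])[0],T[:3,3],K,np.array(ci['dist'])); return p[:,0]
def tri(rs):
    A=0;b=0
    for o,d in rs:
        d=d/np.linalg.norm(d);M=np.eye(3)-np.outer(d,d);A=A+M;b=b+M@o
    return np.linalg.solve(A,b)
def save(n,im): cv2.imwrite('pics/'+n,im[:,:,::-1])
E
python3 - <<'E'
from h import *
np.set_printoptions(precision=1,suppress=True)
Z=dict(rod_grip=80,rod_collar=80,rod_tip=80,cradle=0,reservoir=0,guide_tube=119,reading_stand=0,plate_mark=120,photometer=0,timer=0,petri_dish=0,beaker_small=0,cal_bottle=0)
ims=[]
for c in ['scene','top']:
    im=snapshot(c); ims.append(im); save(c+'0.png',im); ci=camera_info(c)
    print(c,np.array(ci['cam_to_world'])[:3,3])
    for n,z in Z.items():
        for d in nets.tip_of(n,c)[:4]:
            if d['conf']>.2: print(n,np.array(d['pixel']),round(d['conf'],2),at_z(ci,d['pixel'],z)[:2])
print(readout.sense())
E
```

```text
pics
scene [-304.2  696.8 1204.8]
rod_grip [281.3 171.5] 0.76 [ 673.4 -176.2]
rod_grip [345.6 164.5] 0.64 [ 561.6 -362. ]
rod_grip [384.1 179.8] 0.6 [ 427.8 -400.7]
rod_collar [291.5 164.7] 0.75 [ 677.4 -224.7]
rod_collar [391.7 181.8] 0.61 [ 405.6 -411.8]
rod_collar [336.7 164.8] 0.52 [ 579.7 -338.4]
rod_tip [413.1 191.1] 0.74 [ 333.1 -429. ]
rod_tip [310.1 149.2] 0.67 [ 697.4 -328.5]
rod_tip [316.4 162.6] 0.43 [ 631.7 -295.1]
cradle [281.6 189.1] 0.87 [ 673.8 -179.1]
reservoir [354.9 214.2] 0.86 [ 430.7 -279.6]
guide_tube [346.6 197. ] 0.64 [ 424.2 -217.6]
reading_stand [210.5 307.9] 0.93 [440.5 282.2]
plate_mark [192.  257.7] 0.63 [528.3 267.5]
photometer [282.3 172.2] 0.61 [ 737.9 -238.5]
photometer [283.8 189.8] 0.4 [ 666.3 -182.4]
timer [191.7 259.4] 0.71 [615.6 224.4]
petri_dish [296.6 216.6] 0.37 [ 544.8 -129.8]
beaker_small [231.7 214.7] 0.68 [686.5  22.5]
cal_bottle [160.8 243.2] 0.59 [729.3 259.1]
top [ 420.5  -47.6 1400.6]
rod_grip [310.2 166.7] 0.73 [ 664.2 -188.4]
rod_grip [403.9 232.4] 0.67 [ 475.6 -447.9]
rod_grip [389.2 185.8] 0.58 [ 607.8 -411.6]
rod_collar [377.3 1
[... 436 characters left out ...]
308.6 172.6] 0.44 [ 640.4 -179.4]
photometer [312.4 167.9] 0.34 [ 675.2 -203.5]
timer [174.1 190.3] 0.73 [610.4 210. ]
petri_dish [287.6 210.5] 0.95 [ 547.2 -126.9]
beaker_small [238.2 162.4] 0.65 [693.5  19.5]
beaker_small [311.4 167.9] 0.38 [ 675.3 -200.5]
cal_bottle [160.2 151.3] 0.85 [728.8 253.1]
{'clock': 1.4, 'q': array([ 1.1,  0.3, -0.1,  1.5,  0. ,  1.3, -0.1]), 'qvel': array([-0.,  0.,  0., -0., -0., -0., -0.]), 'tau': array([ -0. , -62.3,   0. , -39. ,  -0.1,   0. ,   0. ]), 'ee_pos': array([ 267.8, -564.7,  404.7]), 'eef_rot': array([3.1, 0.7, 0. ]), 'contact_force': array([-0.1,  0.1,  0.2]), 'torque': array([ 0., -0., -0.]), 'grasp_force': 0.0, 'finger_gap': 1.0009377845589489}
```

View pics/scene0.png

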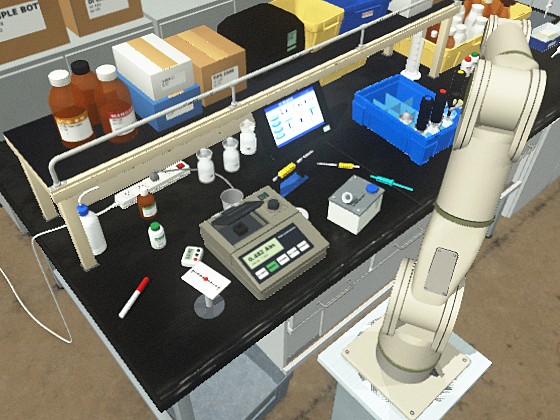

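View pics/top0.png

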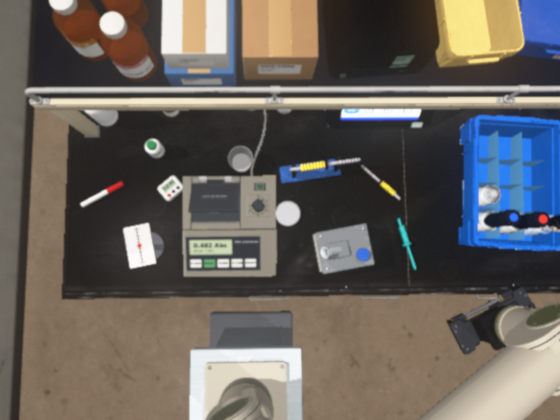

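The candidates for the gauge rod are:
- Yellow rod in the blue cradle, top (310,167).
- Smaller yellow rod lying loose, top (389,186).
- Turquoise rod, top (404,232).

By the description it is the one in the cradle, with its tip to the right at about (360,160). The tube mouth is at about (322,254) and the plate spot at about (139,246). I'll check these in a close crop.

```bash
python3 - <<'E'
import cv2,numpy as np
t=cv2.imread('pics/top0.png');s=cv2.imread('pics/scene0.png')
f=lambda im,x,y,w,h:cv2.resize(im[y:y+h,x:x+w],(400,300),interpolation=cv2.INTER_CUBIC)
cv2.imwrite('pics/crop1.png',np.vstack([np.hstack([f(t,275,135,136,102),f(t,302,205,96,72)]),np.hstack([f(t,105,205,80,60),f(s,310,160,80,60)])]))
E
```

```text
(no output)
```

View pics/crop1.png

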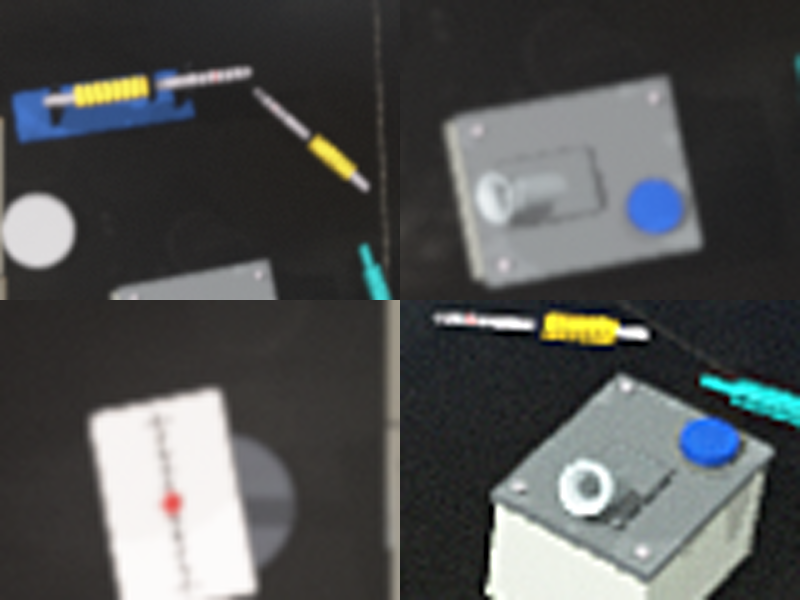

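The crop confirms the yellow rod in the cradle: grip (313,166), tip (360,160), tail (290,169). It is clearly larger than the loose yellow one. The tube mouth is at about (321,253), and the tube leans left along the box's long edge. The red spot is at about (139,246).

```bash
python3 - <<'E'
from h import *
np.set_printoptions(precision=2,suppress=True)
ct=camera_info('top');cs=camera_info('scene');cw=camera_info('wrist')
g=at_z(ct,(313.1,166),84);tip=at_z(ct,(360,159.5),80);tail=at_z(ct,(290.3,169.4),80)
print('rod',g,tip,tail,np.linalg.norm(tip-tail),np.degrees(np.arctan2(*(tail-tip)[1::-1])))
f=lambda x,y:(x/4.167-400/4.167+302,y/4.167+205)
m=f(495,198);print('mouth',m,at_z(ct,m,119))
ms=(310+585/5-80,160+(490-300)/5);print('scene mouth',ms,at_z(cs,ms,119),tri([ray(ct,m),ray(cs,ms)]))
c=[at_z(ct,f(*p),90) for p in [(668,78),(445,122),(700,245),(480,285)]]
for a,b in((0,1),(2,3)): d=c[b]-c[a];print('box edge',np.linalg.norm(d),np.degrees(np.arctan2(d[1],d[0])))
k=lambda x,y:(105+x/5,205+(y-300)/5)
print('spot',at_z(ct,k(172,503),120)); d=at_z(ct,k(155,415),120)-at_z(ct,k(187,590),120);print('line',np.degrees(np.arctan2(d[1],d[0])))
s=readout.sense();W=np.array(cw['cam_to_world']);T=R.from_rotvec(s['eef_rot']).as_matrix()
print('cam in tool',T.T@(W[:3,3]-s['ee_pos']),T.T@W[:3,:3],s['eef_rot'],T,cw['fx'])
E
```

```text
rod [ 665.41 -196.25   84.  ] [ 684.06 -330.98   80.  ] [ 656.8  -131.76   80.  ] 201.07466658477648 97.7911424558862
mouth (324.7981761459083, 252.51619870410366) [ 421.78 -219.04  119.  ]
scene mouth (347.0, 198.0) [ 420.39 -215.38  119.  ] [ 422.32 -219.    115.37]
box edge 152.45815929557 100.54857310825449
box edge 148.5617531618667 99.50618144085011
spot [445.39 278.55 120.  ]
line 11.516989546684444
cam in tool [66.57 -0.56 20.2 ] [[-0.   -0.97 -0.24]
 [ 1.   -0.   -0.  ]
 [ 0.   -0.24  0.97]] [3.06 0.69 0.  ] [[ 0.9   0.43  0.  ]
 [ 0.43 -0.9  -0.  ]
 [ 0.    0.   -1.  ]] 299.72334065332234
```

Call:
move_arm(deltas=[{"tx": 0.03, "ty": 0.028, "tz": 0, "az": 0.1}, {"tx": 0.06, "ty": 0.056, "tz": 0, "az": 0.2}, {"tx": 0.09, "ty": 0.084, "tz": 0, "az": 0.3}, {"tx": 0.12, "ty": 0.112, "tz": 0, "az": 0.4}, {"tx": 0.15, "ty": 0.14, "tz": 0, "az": 0.5}, {"tx": 0.18, "ty": 0.168, "tz": 0, "az": 0.6}, {"tx": 0.21, "ty": 0.196, "tz": 0, "az": 0.7}, {"tx": 0.24, "ty": 0.224, "tz": 0, "az": 0.8}, {"tx": 0.27, "ty": 0.252, "tz": 0, "az": 0.9}, {"tx": 0.3, "ty": 0.28, "tz": 0, "az": 1.0}, {"tx": 0.33, "ty": 0.308, "tz": 0, "az": 1.1}, {"tx": 0.36, "ty": 0.336, "tz": 0, "az": 1.2}])

```text
schema error: expected keys tx, ty, tz, ax, ay, az, hand
```

Call:
move_arm(deltas=[{"tx": 0.02, "ty": 0.018, "az": 0.04, "tz": -0.01}, {"tx": 0.037, "ty": 0.033, "az": 0.064, "tz": -0.02}, {"tx": 0.037, "ty": 0.033, "az": 0.064, "tz": -0.025}, {"tx": 0.037, "ty": 0.033, "az": 0.064, "tz": -0.025}])

```text
schema error: expected keys tx, ty, tz, ax, ay, az, hand
```

```bash
cat > rod.py <<'E'
from h import *
import sys
np.set_printoptions(precision=2,suppress=True)
s=readout.sense();ci=camera_info('wrist');im=snapshot('wrist');save(sys.argv[1],im)
print(s['clock'],s['ee_pos'],s['eef_rot'],s['contact_force'],np.linalg.norm(s['qvel']))
for n,z in [('rod_grip',80),('rod_collar',80),('rod_tip',80),('cradle',0),('plate_mark',120),('guide_tube',119)]:
    for d in nets.tip_of(n,'wrist')[:2]: print(n,d['pixel'],d['conf'],at_z(ci,d['pixel'],z))
E
python3 rod.py w1.png
```

```text
1.4 [ 267.82 -564.71  404.75] [3.06 0.69 0.  ] [-0.12  0.1   0.21] 0.0026883012001577165
rod_tip [259.2, 80.2] 0.71 [ 365.02 -498.12   80.  ]
```

View pics/w1.png

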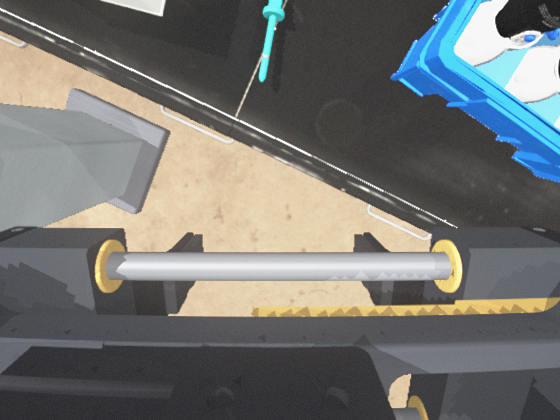

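The wrist view shows the start position, with the turquoise tool at (270,40) and the gripper filling rows below about 230. Every key is needed in each row, so the move was refused.

Call:
move_arm(deltas=[{"tx": 0.03, "ty": 0.025, "tz": 0, "ax": 0, "ay": 0, "az": 0.1, "hand": 0.087}, {"tx": 0.06, "ty": 0.05, "tz": 0, "ax": 0, "ay": 0, "az": 0.2, "hand": 0.087}, {"tx": 0.09, "ty": 0.075, "tz": 0, "ax": 0, "ay": 0, "az": 0.3, "hand": 0.087}, {"tx": 0.12, "ty": 0.1, "tz": 0, "ax": 0, "ay": 0, "az": 0.4, "hand": 0.087}, {"tx": 0.15, "ty": 0.125, "tz": 0, "ax": 0, "ay": 0, "az": 0.5, "hand": 0.087}, {"tx": 0.18, "ty": 0.15, "tz": 0, "ax": 0, "ay": 0, "az": 0.6, "hand": 0.087}, {"tx": 0.21, "ty": 0.175, "tz": 0, "ax": 0, "ay": 0, "az": 0.7, "hand": 0.087}, {"tx": 0.24, "ty": 0.2, "tz": 0, "ax": 0, "ay": 0, "az": 0.8, "hand": 0.087}, {"tx": 0.27, "ty": 0.225, "tz": 0, "ax": 0, "ay": 0, "az": 0.9, "hand": 0.087}, {"tx": 0.3, "ty": 0.25, "tz": 0, "ax": 0, "ay": 0, "az": 1.0, "hand": 0.087}, {"tx": 0.33, "ty": 0.275, "tz": 0, "ax": 0, "ay": 0, "az": 1.1, "hand": 0.087}, {"tx": 0.36, "ty": 0.3, "tz": 0, "ax": 0, "ay": 0, "az": 1.2, "hand": 0.087}])

```text
clock: 2.75
ee_pos: [629.0, -263.5, 404.9]
eef_rot: [2.135, 2.304, 0.0]
contact_force: [0.6, 0.0, 0.1]
finger_gap: 1.003
grasp_force: 0.0
```

Call:
move_arm(deltas=[{"tx": 0.02, "ty": 0.018, "tz": -0.02, "ax": 0, "ay": 0, "az": 0.04, "hand": 0.087}, {"tx": 0.042, "ty": 0.029, "tz": -0.035, "ax": 0, "ay": 0, "az": 0.064, "hand": 0.087}, {"tx": 0.042, "ty": 0.029, "tz": -0.045, "ax": 0, "ay": 0, "az": 0.064, "hand": 0.087}, {"tx": 0.042, "ty": 0.029, "tz": -0.045, "ax": 0, "ay": 0, "az": 0.064, "hand": 0.087}, {"tx": 0.042, "ty": 0.029, "tz": -0.045, "ax": 0, "ay": 0, "az": 0.064, "hand": 0.087}])

```text
clock: 3.17
ee_pos: [669.4, -236.5, 359.3]
eef_rot: [-2.066, -2.366, 0.002]
contact_force: [0.1, 0.2, 0.8]
finger_gap: 1.0
grasp_force: 0.0
```

```bash
python3 rod.py w2.png
```

```text
3.1667 [ 669.39 -236.48  359.34] [-2.07 -2.37  0.  ] [0.08 0.23 0.84] 0.04135035183409749
rod_grip [283.3, 162.4] 0.72 [ 668.63 -193.99   80.  ]
rod_collar [281.1, 208.3] 0.89 [ 672.29 -234.53   80.  ]
rod_collar [230.2, 317.9] 0.53 [ 637.63 -352.02   80.  ]
rod_tip [275.6, 283.1] 0.76 [ 677.11 -308.07   80.  ]
rod_tip [282.2, 304.0] 0.66 [ 686.44 -329.55   80.  ]
cradle [282.4, 153.1] 0.91 [ 668.53 -191.13    0.  ]
```

View pics/w2.png

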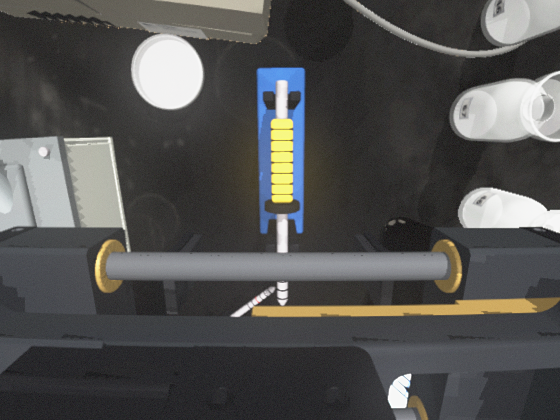

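The wrist view shows the rod upright in the picture, as expected: tail (282,80), grip (282,162), tip (282,303). It is lined up with the tool, and the loose small yellow rod's tip is at (250,300). I'll go down and grip.

Call:
move_arm(deltas=[{"tx": -0.001, "ty": 0.02, "tz": 0, "ax": 0, "ay": 0, "az": 0, "hand": 0.087}, {"tx": -0.001, "ty": 0.043, "tz": -0.01, "ax": 0, "ay": 0, "az": 0, "hand": 0.087}, {"tx": -0.001, "ty": 0.043, "tz": -0.035, "ax": 0, "ay": 0, "az": 0, "hand": 0.087}, {"tx": -0.001, "ty": 0.043, "tz": -0.065, "ax": 0, "ay": 0, "az": 0, "hand": 0.087}, {"tx": -0.001, "ty": 0.043, "tz": -0.09, "ax": 0, "ay": 0, "az": 0, "hand": 0.087}, {"tx": -0.001, "ty": 0.043, "tz": -0.105, "ax": 0, "ay": 0, "az": 0, "hand": 0.087}, {"tx": -0.001, "ty": 0.043, "tz": -0.115, "ax": 0, "ay": 0, "az": 0, "hand": 0.087}, {"tx": -0.001, "ty": 0.043, "tz": -0.115, "ax": 0, "ay": 0, "az": 0, "hand": 0.087}, {"tx": -0.001, "ty": 0.043, "tz": -0.115, "ax": 0, "ay": 0, "az": 0, "hand": 0.05}, {"tx": -0.001, "ty": 0.043, "tz": -0.115, "ax": 0, "ay": 0, "az": 0, "hand": 0.03}, {"tx": -0.001, "ty": 0.043, "tz": -0.115, "ax": 0, "ay": 0, "az": 0, "hand": 0.02}, {"tx": -0.001, "ty": 0.043, "tz": -0.115, "ax": 0, "ay": 0, "az": 0, "hand": 0.01}], force=30)

```text
clock: 4.52
ee_pos: [669.2, -192.8, 246.1]
eef_rot: [2.064, 2.366, 0.001]
contact_force: [-0.5, -1.1, -0.9]
finger_gap: 0.776
grasp_force: 0.0
```

Call:
move_arm(deltas=[{"tx": 0, "ty": 0, "tz": 0, "ax": 0, "ay": 0, "az": 0, "hand": 0.005}, {"tx": 0, "ty": 0, "tz": 0, "ax": 0, "ay": 0, "az": 0, "hand": 0.005}, {"tx": 0, "ty": 0, "tz": 0, "ax": 0, "ay": 0, "az": 0, "hand": 0.005}, {"tx": 0, "ty": 0, "tz": 0, "ax": 0, "ay": 0, "az": 0, "hand": 0.005}, {"tx": 0, "ty": 0, "tz": 0, "ax": 0, "ay": 0, "az": 0, "hand": 0.005}])

```text
clock: 4.93
ee_pos: [668.8, -192.7, 244.8]
eef_rot: [2.065, 2.367, 0.0]
contact_force: [0.3, 0.4, 1.1]
finger_gap: 0.403
grasp_force: 0.0
```

Call:
move_arm(deltas=[{"tx": 0, "ty": 0, "tz": 0, "ax": 0, "ay": 0, "az": 0, "hand": 0.005}, {"tx": 0, "ty": 0, "tz": 0, "ax": 0, "ay": 0, "az": 0, "hand": 0.005}, {"tx": 0, "ty": 0, "tz": 0, "ax": 0, "ay": 0, "az": 0, "hand": 0.005}, {"tx": 0, "ty": 0, "tz": 0, "ax": 0, "ay": 0, "az": 0, "hand": 0.005}, {"tx": 0, "ty": 0, "tz": 0, "ax": 0, "ay": 0, "az": 0, "hand": 0.005}, {"tx": 0, "ty": 0, "tz": 0, "ax": 0, "ay": 0, "az": 0, "hand": 0.005}])

```text
clock: 5.43
ee_pos: [668.0, -192.9, 244.4]
eef_rot: [-2.064, -2.365, 0.003]
contact_force: [-6.6, -0.1, 1.8]
finger_gap: 0.201
grasp_force: 29.8
```

Gripped, with the gap at 17.5 mm. I'll lift straight up, then move near the reservoir for a look.

Call:
move_arm(deltas=[{"tx": 0, "ty": 0, "tz": 0.008, "ax": 0, "ay": 0, "az": 0, "hand": 0.005}, {"tx": 0, "ty": 0, "tz": 0.025, "ax": 0, "ay": 0, "az": 0, "hand": 0.005}, {"tx": 0, "ty": 0, "tz": 0.05, "ax": 0, "ay": 0, "az": 0, "hand": 0.005}, {"tx": 0, "ty": 0, "tz": 0.08, "ax": 0, "ay": 0, "az": 0, "hand": 0.005}, {"tx": -0.01, "ty": -0.003, "tz": 0.11, "ax": 0, "ay": 0, "az": 0, "hand": 0.005}, {"tx": -0.035, "ty": -0.008, "tz": 0.135, "ax": 0, "ay": 0, "az": 0, "hand": 0.005}, {"tx": -0.065, "ty": -0.016, "tz": 0.15, "ax": 0, "ay": 0, "az": 0, "hand": 0.005}, {"tx": -0.1, "ty": -0.026, "tz": 0.16, "ax": 0, "ay": 0, "az": 0, "hand": 0.005}, {"tx": -0.135, "ty": -0.036, "tz": 0.16, "ax": 0, "ay": 0, "az": 0, "hand": 0.005}, {"tx": -0.165, "ty": -0.044, "tz": 0.16, "ax": 0, "ay": 0, "az": 0, "hand": 0.005}, {"tx": -0.183, "ty": -0.048, "tz": 0.16, "ax": 0, "ay": 0, "az": 0, "hand": 0.005}, {"tx": -0.183, "ty": -0.048, "tz": 0.16, "ax": 0, "ay": 0, "az": 0, "hand": 0.005}])

```text
clock: 6.43
ee_pos: [482.6, -242.5, 405.8]
eef_rot: [2.069, 2.362, -0.003]
contact_force: [0.5, -0.5, -0.8]
finger_gap: 0.207
grasp_force: 29.8
```

Call:
move_arm(deltas=[{"tx": 0, "ty": 0, "tz": 0, "ax": 0, "ay": 0, "az": 0, "hand": 0.005}, {"tx": 0, "ty": 0, "tz": 0, "ax": 0, "ay": 0, "az": 0, "hand": 0.005}])

```text
clock: 6.6
ee_pos: [486.4, -240.2, 405.3]
eef_rot: [2.064, 2.367, 0.001]
contact_force: [0.4, -0.5, -1.8]
finger_gap: 0.203
grasp_force: 29.8
```

```bash
python3 rod.py w3.png; python3 - <<'E'
import cv2
cv2.imwrite('pics/w3b.png',cv2.resize(cv2.imread('pics/w3.png')[0:310,60:460],(800,600),interpolation=cv2.INTER_CUBIC))
E
```

```text
6.6 [ 486.38 -240.24  405.32] [2.06 2.37 0.  ] [ 0.37 -0.45 -1.76] 0.024412457742692354
rod_grip [278.4, 265.6] 0.86 [ 498.18 -314.65   80.  ]
rod_grip [420.5, 165.2] 0.46 [ 627.62 -185.17   80.  ]
cradle [420.1, 165.4] 0.82 [ 666.39 -188.35    0.  ]
guide_tube [210.3, 173.2] 0.81 [ 423.33 -216.57  119.  ]
```

View pics/w3b.png

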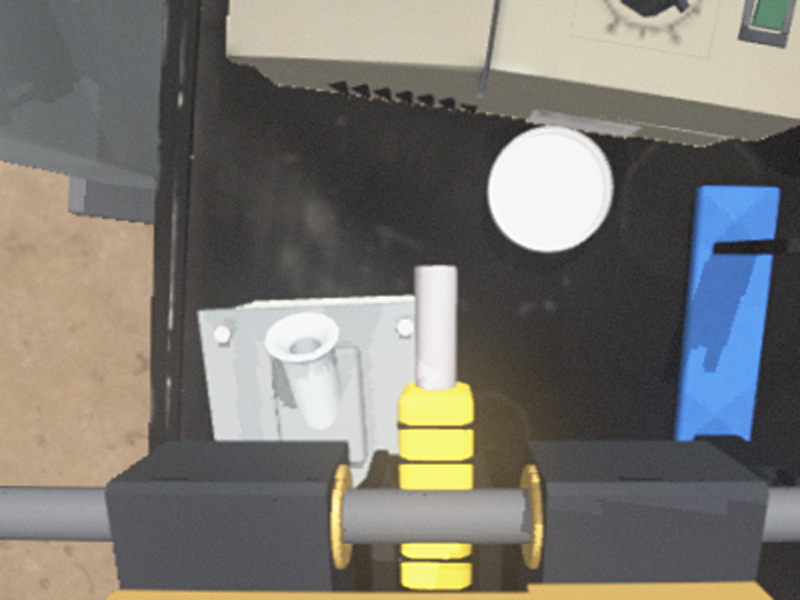

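The crop shows the tube mouth, a white flared rim, centred at crop (303,338), which is wrist pixel (211.5,174.6). The screws are at (222,334) and (405,327). The rod is level in the fingers with its tail end at (436,267). I'll work out the tube pose and the insertion moves.

```bash
cat > tube.py <<'E'
from h import *
np.set_printoptions(precision=2,suppress=True)
ci=camera_info('wrist')
f=lambda x,y:(60+x/2,y/600*310)
az=lambda d:np.degrees(np.arctan2(d[1],d[0]))
m=at_z(ci,f(303,338),119);print('mouth',m)
print('with top ray',tri([ray(ci,f(303,338)),ray(camera_info('top'),(324.8,252.5)),ray(camera_info('scene'),(347,198))]))
a,b=[at_z(ci,f(*p),92) for p in((222,334),(405,327))];print('screws',az(b-a)+90,np.linalg.norm(b-a))
a,b=[at_z(ci,f(*p),90) for p in((200,311),(217,440))];print('side',az(a-b))
# tube axis: predicted pixels for azimuths
for A in (96,98,100,102,104):
    A_=np.radians(A);u=np.array([np.cos(A_)*.819,np.sin(A_)*.819,.5736])
    p=proj(ci,[m-u*20,m-u*40,m-u*50]);print(A,[( (q[0]-60)*2,q[1]*600/310) for q in p])
# rod check: tail end on axis
s=readout.sense();T=R.from_rotvec(s['eef_rot']).as_matrix()
for x in(-5,0,5):print('tail end pred',x,[((q[0]-60)*2,q[1]*600/310) for q in proj(ci,s['ee_pos']+T@[65+x,0,159])],[((q[0]-60)*2,q[1]*600/310) for q in proj(ci,s['ee_pos']+T@[35+x,0,155])])
E
python3 tube.py
```

```text
mouth [ 424.07 -217.63  119.  ]
with top ray [ 422.69 -218.87  114.93]
screws 99.89231468776069 90.14662320950967
side 99.87617965433539
96 [(np.float64(308.95657653443345), np.float64(368.41989407365014)), (np.float64(314.34246350616615), np.float64(395.77801459210315)), (np.float64(316.8452649180015), np.float64(408.4444050246266))]
98 [(np.float64(310.16824141624613), np.float64(368.434260313411)), (np.float64(316.6441382008181), np.float64(395.80712651146894)), (np.float64(319.6516707610352), np.float64(408.48083742321046))]
100 [(np.float64(311.3778095831328), np.float64(368.40820786134304)), (np.float64(318.9421983656266), np.float64(395.760330271273)), (np.float64(322.4538703015903), np.float64(408.42520512712053))]
102 [(np.float64(312.58386537418664), np.float64(368.3417609351581)), (np.float64(321.2340532718573), np.float64(395.6376574333005)), (np.float64(325.2487601648566), np.float64(408.2775392043672))]
104 [(np.float64(313.7849965716831), np.float64(368.2349890696519)), (np.float64(323.5171169682642), np.float64(395.43921811917545)), (np.float64(328.0332419005533), np.float64(408.0379623353853))]
tail end pred -5 [(np.float64(432.6292958171076), np.float64(286.5585442329931))] [(np.float64(432.8270454383329), np.float64(414.11472578708384))]
tail end pred 0 [(np.float64(432.5821674411404), np.float64(264.8305544905762))] [(np.float64(432.78006245935694), np.float64(393.8803250343716))]
tail end pred 5 [(np.float64(432.5347603747874), np.float64(242.76937596718983))] [(np.float64(432.73264410726244), np.float64(373.2928529249876))]
```

```bash
cat > plan.py <<'E'
from h import *
np.set_printoptions(precision=4,suppress=True)
def target(m,azd,s,el=35,L=164.2):
    a,e=np.radians(azd),np.radians(el)
    x=np.array([np.cos(a)*np.cos(e),np.sin(a)*np.cos(e),np.sin(e)]);y=np.array([np.sin(a),-np.cos(a),0]);z=np.cross(x,y)
    return m+x*(43+s)-L*z,np.c_[x,y,z],x
E
python3 - <<'E'
from plan import *
s=readout.sense();T=R.from_rotvec(s['eef_rot']).as_matrix()
for S in (125,):
    p,M,x=target(np.array([424,-218,119.]),99.9,S)
    print(p,(p-s['ee_pos'])/1000,R.from_matrix(M@T.T).as_rotvec(),x)
E
```

```text
[ 416.532  -175.2105  349.8656] [-0.0697  0.0653 -0.0547] [0.6031 0.094  0.0349] [-0.1408  0.807   0.5736]
```

Call:
move_arm(deltas=[{"tx": -0.01, "ty": 0.01, "tz": 0, "ax": 0.075, "ay": 0.012, "az": 0.004, "hand": 0.005}, {"tx": -0.02, "ty": 0.025, "tz": 0, "ax": 0.15, "ay": 0.024, "az": 0.009, "hand": 0.005}, {"tx": -0.03, "ty": 0.04, "tz": 0, "ax": 0.225, "ay": 0.036, "az": 0.013, "hand": 0.005}, {"tx": -0.04, "ty": 0.055, "tz": 0, "ax": 0.3, "ay": 0.047, "az": 0.017, "hand": 0.005}, {"tx": -0.05, "ty": 0.065, "tz": -0.01, "ax": 0.375, "ay": 0.059, "az": 0.022, "hand": 0.005}, {"tx": -0.06, "ty": 0.065, "tz": -0.02, "ax": 0.45, "ay": 0.071, "az": 0.026, "hand": 0.005}, {"tx": -0.07, "ty": 0.065, "tz": -0.035, "ax": 0.525, "ay": 0.082, "az": 0.03, "hand": 0.005}, {"tx": -0.07, "ty": 0.065, "tz": -0.045, "ax": 0.58, "ay": 0.09, "az": 0.034, "hand": 0.005}, {"tx": -0.07, "ty": 0.065, "tz": -0.054, "ax": 0.603, "ay": 0.094, "az": 0.035, "hand": 0.005}, {"tx": -0.07, "ty": 0.065, "tz": -0.054, "ax": 0.603, "ay": 0.094, "az": 0.035, "hand": 0.005}, {"tx": -0.07, "ty": 0.065, "tz": -0.054, "ax": 0.603, "ay": 0.094, "az": 0.035, "hand": 0.005}])

```text
clock: 7.87
ee_pos: [416.2, -175.7, 350.7]
eef_rot: [-1.689, -2.009, -0.531]
contact_force: [0.5, 0.0, -0.8]
finger_gap: 0.204
grasp_force: 29.8
```

```bash
python3 - <<'E'
from plan import *
s=readout.sense();T=R.from_rotvec(s['eef_rot']).as_matrix()
print(s['ee_pos'],s['contact_force'],s['torque'])
m=np.array([424,-218,119.])
p,M,x=target(m,99.9,125);print('resid',p-s['ee_pos'],R.from_matrix(M@T.T).as_rotvec())
tip=s['ee_pos']+T@[-138,0,164.2];grip=s['ee_pos']+T@[0,0,164.2]
print('tip off axis',tip-m-x*30)
out=[]
for c,w in (('scene',(60,45)),('top',(80,60))):
    im=snapshot(c).copy();ci=camera_info(c);pts=[m,tip,grip];P=proj(ci,pts);print(c,P)
    for n in('rod_tip','rod_collar','guide_tube'):
        for d in nets.tip_of(n,c)[:1]:print(n,d)
    cx,cy=P[1].astype(int);k=600/(2*w[1]) 
    crop=cv2.resize(im[cy-w[1]:cy+w[1],cx-w[0]//1+0:cx+w[0]],(400,300),interpolation=cv2.INTER_CUBIC)
    out.append(crop)
ci=camera_info('wrist');im=snapshot('wrist');print('wrist',proj(ci,[m,tip,grip]))
save('c4.png',np.hstack(out))
E
```

```text
[ 416.156  -175.7137  350.6785] [ 0.4714  0.0123 -0.8341] [-0.7765 -0.2881 -0.015 ]
resid [ 0.376   0.5032 -0.8129] [ 0.0015 -0.0003  0.0003]
tip off axis [-0.4557 -0.8245  0.8399]
scene [[346.7319 196.98  ]
 [342.9804 196.9045]
 [322.2837 197.8231]]
rod_tip {'pixel': [411.0, 189.5], 'conf': 0.7}
rod_collar {'pixel': [389.1, 183.5], 'conf': 0.54}
guide_tube {'pixel': [346.1, 195.4], 'conf': 0.46}
top [[324.395  251.6908]
 [316.5649 253.525 ]
 [275.638  261.8388]]
rod_tip {'pixel': [414.8, 269.1], 'conf': 0.55}
rod_collar {'pixel': [289.5, 258.0], 'conf': 0.78}
wrist [[277.8824 486.6338]
 [276.9448 458.0363]
 [276.6543 265.1955]]
```

View pics/c4.png

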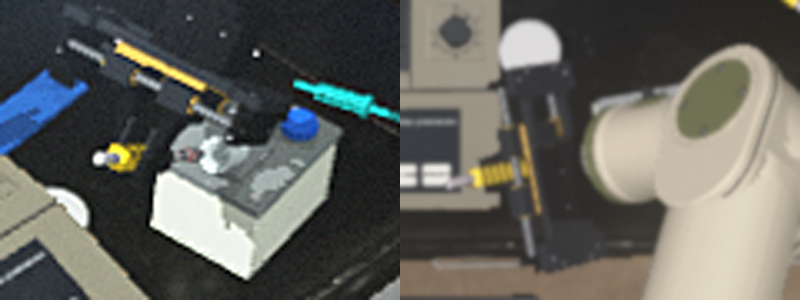

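The scene crop shows the rod's shaft pointing at the mouth at crop (205,155), in line as the projection predicts. I'll enter gently.

Call:
move_arm(deltas=[{"tx": 0.0011, "ty": -0.0035, "tz": -0.0036, "ax": 0, "ay": 0, "az": 0, "hand": 0.005}, {"tx": 0.0018, "ty": -0.0076, "tz": -0.0065, "ax": 0, "ay": 0, "az": 0, "hand": 0.005}, {"tx": 0.0025, "ty": -0.0116, "tz": -0.0094, "ax": 0, "ay": 0, "az": 0, "hand": 0.005}, {"tx": 0.0032, "ty": -0.0156, "tz": -0.0122, "ax": 0, "ay": 0, "az": 0, "hand": 0.005}, {"tx": 0.0039, "ty": -0.0197, "tz": -0.0151, "ax": 0, "ay": 0, "az": 0, "hand": 0.005}, {"tx": 0.0046, "ty": -0.0237, "tz": -0.018, "ax": 0, "ay": 0, "az": 0, "hand": 0.005}, {"tx": 0.0053, "ty": -0.0277, "tz": -0.0209, "ax": 0, "ay": 0, "az": 0, "hand": 0.005}, {"tx": 0.006, "ty": -0.0318, "tz": -0.0237, "ax": 0, "ay": 0, "az": 0, "hand": 0.005}, {"tx": 0.0067, "ty": -0.0358, "tz": -0.0266, "ax": 0, "ay": 0, "az": 0, "hand": 0.005}, {"tx": 0.0067, "ty": -0.0358, "tz": -0.0266, "ax": 0, "ay": 0, "az": 0, "hand": 0.005}])

```text
clock: 9.15
ee_pos: [422.4, -212.4, 323.5]
eef_rot: [-1.69, -2.007, -0.532]
contact_force: [0.1, -0.3, -1.0]
finger_gap: 0.201
grasp_force: 29.8
```

```bash
cat > chk.py <<'E'
from plan import *
s=readout.sense();T=R.from_rotvec(s['eef_rot']).as_matrix()
m=np.array([424,-218,119.]);x=target(m,99.9,0)[2]
g=s['ee_pos']+T@[0,0,164.2]-m; t=s['ee_pos']+T@[-138,0,164.2]-m
print('s',g@x-43,'tip off (tool axes)',T.T@(t-x*(t@x)),'F tool',T.T@s['contact_force'],'M',T.T@s['torque'],s['grasp_force'],s['finger_gap']*87,s['clock'])
E
python3 chk.py
```

```text
s 79.00729999140377 tip off (tool axes) [-0.0014 -0.8043 -0.0339] F tool [-0.8048  0.0156  0.6482] M [-0.0802 -0.8296 -0.0671] 29.809152682864806 17.52670290268136 9.15
```

Call:
move_arm(deltas=[{"tx": 0.0006, "ty": -0.0032, "tz": -0.0023, "ax": 0, "ay": 0, "az": 0, "hand": 0.005}, {"tx": 0.0011, "ty": -0.0065, "tz": -0.0046, "ax": 0, "ay": 0, "az": 0, "hand": 0.005}, {"tx": 0.0017, "ty": -0.0097, "tz": -0.0069, "ax": 0, "ay": 0, "az": 0, "hand": 0.005}, {"tx": 0.0023, "ty": -0.0129, "tz": -0.0092, "ax": 0, "ay": 0, "az": 0, "hand": 0.005}, {"tx": 0.0028, "ty": -0.0161, "tz": -0.0115, "ax": 0, "ay": 0, "az": 0, "hand": 0.005}, {"tx": 0.0034, "ty": -0.0194, "tz": -0.0138, "ax": 0, "ay": 0, "az": 0, "hand": 0.005}, {"tx": 0.0039, "ty": -0.0226, "tz": -0.0161, "ax": 0, "ay": 0, "az": 0, "hand": 0.005}, {"tx": 0.0039, "ty": -0.0226, "tz": -0.0161, "ax": 0, "ay": 0, "az": 0, "hand": 0.005}])

```text
clock: 9.82
ee_pos: [426.3, -234.8, 307.5]
eef_rot: [-1.69, -2.007, -0.532]
contact_force: [-0.2, -0.8, -1.2]
finger_gap: 0.206
grasp_force: 29.8
```

```bash
python3 chk.py
```

```text
s 51.20907409409885 tip off (tool axes) [-0.0011 -0.7765  0.0017] F tool [-1.2866 -0.2981  0.504 ] M [-0.079  -0.8091 -0.036 ] 29.80905444608652 17.96068951816138 9.8167
```

Call:
move_arm(deltas=[{"tx": 0.0006, "ty": -0.0032, "tz": -0.0023, "ax": 0, "ay": 0, "az": 0, "hand": 0.005}, {"tx": 0.0011, "ty": -0.0065, "tz": -0.0046, "ax": 0, "ay": 0, "az": 0, "hand": 0.005}, {"tx": 0.0017, "ty": -0.0097, "tz": -0.0069, "ax": 0, "ay": 0, "az": 0, "hand": 0.005}, {"tx": 0.0023, "ty": -0.0129, "tz": -0.0092, "ax": 0, "ay": 0, "az": 0, "hand": 0.005}, {"tx": 0.0028, "ty": -0.0161, "tz": -0.0115, "ax": 0, "ay": 0, "az": 0, "hand": 0.005}, {"tx": 0.0034, "ty": -0.0194, "tz": -0.0138, "ax": 0, "ay": 0, "az": 0, "hand": 0.005}, {"tx": 0.0042, "ty": -0.0242, "tz": -0.0172, "ax": 0, "ay": 0, "az": 0, "hand": 0.005}, {"tx": 0.0049, "ty": -0.0282, "tz": -0.0201, "ax": 0, "ay": 0, "az": 0, "hand": 0.005}, {"tx": 0.0049, "ty": -0.0282, "tz": -0.0201, "ax": 0, "ay": 0, "az": 0, "hand": 0.005}])

```text
clock: 10.57
ee_pos: [431.1, -263.3, 287.2]
eef_rot: [-1.69, -2.007, -0.532]
contact_force: [-0.7, -0.1, -1.6]
finger_gap: 0.205
grasp_force: 29.8
```

```bash
python3 chk.py
```

```text
s 15.89214121029908 tip off (tool axes) [-0.0018 -0.9781  0.1033] F tool [-0.9082 -0.7312  1.3583] M [-0.0528 -0.8276 -0.0496] 29.809013253834564 17.79996695172244 10.5667
```

Call:
move_arm(deltas=[{"tx": 0.0003, "ty": -0.0016, "tz": -0.0011, "ax": 0, "ay": 0, "az": 0, "hand": 0.005}, {"tx": 0.0006, "ty": -0.0032, "tz": -0.0023, "ax": 0, "ay": 0, "az": 0, "hand": 0.005}, {"tx": 0.0008, "ty": -0.0048, "tz": -0.0034, "ax": 0, "ay": 0, "az": 0, "hand": 0.005}, {"tx": 0.0011, "ty": -0.0065, "tz": -0.0046, "ax": 0, "ay": 0, "az": 0, "hand": 0.005}, {"tx": 0.0014, "ty": -0.0081, "tz": -0.0057, "ax": 0, "ay": 0, "az": 0, "hand": 0.005}, {"tx": 0.0017, "ty": -0.0097, "tz": -0.0069, "ax": 0, "ay": 0, "az": 0, "hand": 0.005}, {"tx": 0.0018, "ty": -0.0105, "tz": -0.0074, "ax": 0, "ay": 0, "az": 0, "hand": 0.005}, {"tx": 0.0018, "ty": -0.0105, "tz": -0.0074, "ax": 0, "ay": 0, "az": 0, "hand": 0.005}])

```text
clock: 11.23
ee_pos: [433.1, -273.0, 280.4]
eef_rot: [-1.689, -2.008, -0.532]
contact_force: [0.4, 0.4, -2.0]
finger_gap: 0.203
grasp_force: 29.8
```

```bash
python3 chk.py
```

```text
s 3.8320838604077636 tip off (tool axes) [-0.0006 -0.6238 -0.0696] F tool [-0.8933  0.4435  1.8727] M [-0.0915 -0.8869 -0.0609] 29.809257423476083 17.62848832143885 11.2333
```

Call:
move_arm(deltas=[{"tx": 0.0001, "ty": -0.0008, "tz": -0.0006, "ax": 0, "ay": 0, "az": 0, "hand": 0.005}, {"tx": 0.0003, "ty": -0.0016, "tz": -0.0011, "ax": 0, "ay": 0, "az": 0, "hand": 0.005}, {"tx": 0.0004, "ty": -0.0024, "tz": -0.0017, "ax": 0, "ay": 0, "az": 0, "hand": 0.005}, {"tx": 0.0005, "ty": -0.0028, "tz": -0.002, "ax": 0, "ay": 0, "az": 0, "hand": 0.005}, {"tx": 0.0006, "ty": -0.0032, "tz": -0.0023, "ax": 0, "ay": 0, "az": 0, "hand": 0.005}])

```text
clock: 11.65
ee_pos: [433.8, -275.1, 278.8]
eef_rot: [-1.686, -2.007, -0.533]
contact_force: [-3.0, 6.5, 8.8]
finger_gap: 0.204
grasp_force: 29.8
```

```bash
python3 chk.py
```

```text
s 1.5436771463283208 tip off (tool axes) [-0.0007 -0.215   0.3735] F tool [10.741  -1.8389 -3.1628] M [0.4063 1.5982 0.0802] 29.824762145181012 17.705103444171737 11.65
```

Call:
move_arm(deltas=[{"tx": 0.0001, "ty": -0.0004, "tz": -0.0003, "ax": 0, "ay": 0, "az": 0, "hand": 0.005}, {"tx": 0.0001, "ty": -0.0004, "tz": -0.0003, "ax": 0, "ay": 0, "az": 0, "hand": 0.005}, {"tx": 0.0001, "ty": -0.0004, "tz": -0.0003, "ax": 0, "ay": 0, "az": 0, "hand": 0.005}])

```text
clock: 11.9
ee_pos: [433.9, -275.1, 278.7]
eef_rot: [-1.685, -2.007, -0.533]
contact_force: [-3.5, 7.0, 9.1]
finger_gap: 0.201
grasp_force: 29.8
```

```bash
python3 chk.py; python3 - <<'E'
from h import *
w=snapshot('scene');save('sc5.png',w)
cv2.imwrite('pics/c5.png',cv2.resize(w[165:225,300:380,::-1],(800,600),interpolation=cv2.INTER_CUBIC))
E
```

```text
s 1.5494257644895058 tip off (tool axes) [-0.0013 -0.1334  0.5133] F tool [11.3867 -2.2596 -3.055 ] M [0.4382 1.636  0.0645] 29.821401727785997 17.480021094835532 11.9
```

View pics/c5.png

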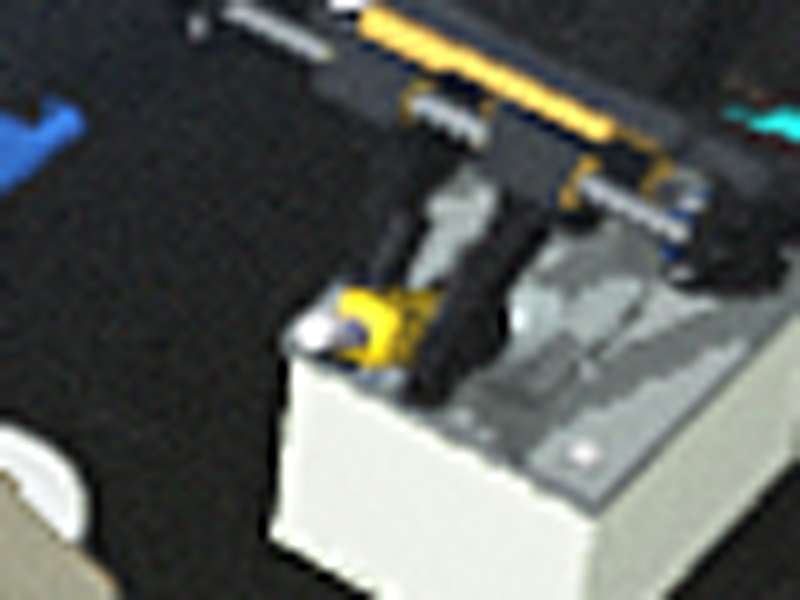

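The crop shows the rod's tail and grip at crop (340,330), with the shaft down the tube. Force rose to 11 N and the advance stopped, so the collar is seated. I'll draw it out.

Call:
move_arm(deltas=[{"tx": -0.0006, "ty": 0.0032, "tz": 0.0023, "ax": 0, "ay": 0, "az": 0, "hand": 0.005}, {"tx": -0.0014, "ty": 0.0081, "tz": 0.0057, "ax": 0, "ay": 0, "az": 0, "hand": 0.005}, {"tx": -0.0028, "ty": 0.0161, "tz": 0.0115, "ax": 0, "ay": 0, "az": 0, "hand": 0.005}, {"tx": -0.0045, "ty": 0.0258, "tz": 0.0184, "ax": 0, "ay": 0, "az": 0, "hand": 0.005}, {"tx": -0.0062, "ty": 0.0355, "tz": 0.0252, "ax": 0, "ay": 0, "az": 0, "hand": 0.005}, {"tx": -0.0079, "ty": 0.0452, "tz": 0.0321, "ax": 0, "ay": 0, "az": 0, "hand": 0.005}, {"tx": -0.0096, "ty": 0.0549, "tz": 0.039, "ax": 0, "ay": 0, "az": 0, "hand": 0.005}, {"tx": -0.0113, "ty": 0.0646, "tz": 0.0459, "ax": 0, "ay": 0, "az": 0, "hand": 0.005}, {"tx": -0.013, "ty": 0.0742, "tz": 0.0528, "ax": 0, "ay": 0, "az": 0, "hand": 0.005}, {"tx": -0.0146, "ty": 0.0839, "tz": 0.0597, "ax": 0, "ay": 0, "az": 0, "hand": 0.005}, {"tx": -0.0163, "ty": 0.0936, "tz": 0.0665, "ax": 0, "ay": 0, "az": 0, "hand": 0.005}, {"tx": -0.018, "ty": 0.1033, "tz": 0.0734, "ax": 0, "ay": 0, "az": 0, "hand": 0.005}])

```text
clock: 12.95
ee_pos: [415.6, -172.1, 352.1]
eef_rot: [-1.689, -2.008, -0.532]
contact_force: [0.3, -0.3, -1.8]
finger_gap: 0.205
grasp_force: 29.8
```

```bash
python3 chk.py; python3 - <<'E'
from plan import *
s=readout.sense();T=R.from_rotvec(s['eef_rot']).as_matrix()
# target: level, tip over spot, rod x axis (tip->tail) azimuth = 11.5+180
spot=np.array([445.4,278.6,120]);a=11.5+180
p,M,x=target(spot+[0,0,20],a,95,el=0)
print(s['ee_pos'],'final',p,'d',(p-s['ee_pos'])/1000)
lev=target(spot,99.9,0,el=0)[1]
print('level rot',R.from_matrix(lev@T.T).as_rotvec(),'total',R.from_matrix(M@T.T).as_rotvec())
print(s['q'])
E
```

```text
s 128.8008685624182 tip off (tool axes) [-0.0003 -0.4261 -0.0366] F tool [-1.3314  0.2654  1.3235] M [-0.0356 -0.8288  0.013 ] 29.80915408814326 17.84984152060941 12.95
[ 415.6153 -172.0911  352.0634] final [310.1704 251.0872 304.2   ] d [-0.1054  0.4232 -0.0479]
level rot [-0.6011 -0.105   0.0006] total [-0.3823 -0.5605  1.5448]
[ 0.8982  0.1771 -0.4722  1.8495 -0.4171  1.5045  0.6973]
```

The rod is out, with its tip 33 mm clear of the mouth. I'll level it, rise and cross over the photometer, then take a close look at the plate.

Call:
move_arm(deltas=[{"tx": 0.003, "ty": 0.015, "tz": 0.02, "ax": -0.08, "ay": -0.014, "az": 0, "hand": 0.005}, {"tx": 0.008, "ty": 0.04, "tz": 0.04, "ax": -0.17, "ay": -0.03, "az": 0, "hand": 0.005}, {"tx": 0.015, "ty": 0.07, "tz": 0.055, "ax": -0.27, "ay": -0.047, "az": 0, "hand": 0.005}, {"tx": 0.024, "ty": 0.105, "tz": 0.065, "ax": -0.37, "ay": -0.065, "az": 0, "hand": 0.005}, {"tx": 0.032, "ty": 0.14, "tz": 0.072, "ax": -0.47, "ay": -0.082, "az": 0, "hand": 0.005}, {"tx": 0.04, "ty": 0.175, "tz": 0.072, "ax": -0.55, "ay": -0.096, "az": 0, "hand": 0.005}, {"tx": 0.048, "ty": 0.21, "tz": 0.072, "ax": -0.601, "ay": -0.105, "az": 0, "hand": 0.005}, {"tx": 0.056, "ty": 0.245, "tz": 0.072, "ax": -0.601, "ay": -0.105, "az": 0, "hand": 0.005}, {"tx": 0.064, "ty": 0.28, "tz": 0.072, "ax": -0.601, "ay": -0.105, "az": 0, "hand": 0.005}, {"tx": 0.072, "ty": 0.315, "tz": 0.072, "ax": -0.601, "ay": -0.105, "az": 0, "hand": 0.005}, {"tx": 0.08, "ty": 0.35, "tz": 0.072, "ax": -0.601, "ay": -0.105, "az": 0, "hand": 0.005}, {"tx": 0.086, "ty": 0.38, "tz": 0.072, "ax": -0.601, "ay": -0.105, "az": 0, "hand": 0.005}])

```text
clock: 13.95
ee_pos: [501.3, 209.5, 423.7]
eef_rot: [-2.022, -2.404, -0.001]
contact_force: [0.8, -0.3, -0.7]
finger_gap: 0.203
grasp_force: 29.8
```

Call:
move_arm(deltas=[{"tx": 0.003, "ty": 0.015, "tz": 0, "ax": 0, "ay": 0, "az": 0, "hand": 0.005}, {"tx": 0.003, "ty": 0.023, "tz": 0, "ax": 0, "ay": 0, "az": 0, "hand": 0.005}, {"tx": 0.003, "ty": 0.023, "tz": 0, "ax": 0, "ay": 0, "az": 0, "hand": 0.005}, {"tx": 0.003, "ty": 0.023, "tz": 0, "ax": 0, "ay": 0, "az": 0, "hand": 0.005}, {"tx": 0.003, "ty": 0.023, "tz": 0, "ax": 0, "ay": 0, "az": 0, "hand": 0.005}])

```text
clock: 14.37
ee_pos: [504.9, 228.4, 423.4]
eef_rot: [2.024, 2.402, -0.001]
contact_force: [0.1, 0.1, -1.5]
finger_gap: 0.202
grasp_force: 29.8
```

```bash
python3 rod.py w6.png; python3 -c "
from h import *
print(readout.sense()['q'])
cv2.imwrite('pics/w6b.png',cv2.resize(cv2.imread('pics/w6.png')[0:300,60:460],(800,600),interpolation=cv2.INTER_CUBIC))"
```

```text
14.3667 [504.91 228.44 423.42] [ 2.02  2.4  -0.  ] [ 0.09  0.05 -1.48] 0.010741918789613987
rod_grip [283.2, 263.4] 0.86 [525.43 149.58  80.  ]
rod_collar [279.9, 263.9] 0.61 [521.74 148.31  80.  ]
plate_mark [222.9, 139.6] 0.64 [445.26 279.85 120.  ]
[ 0.25121914  0.27981379 -0.90168608  1.58604553  0.22261485  1.3834435
 -0.50168464]
```

View pics/w6b.png

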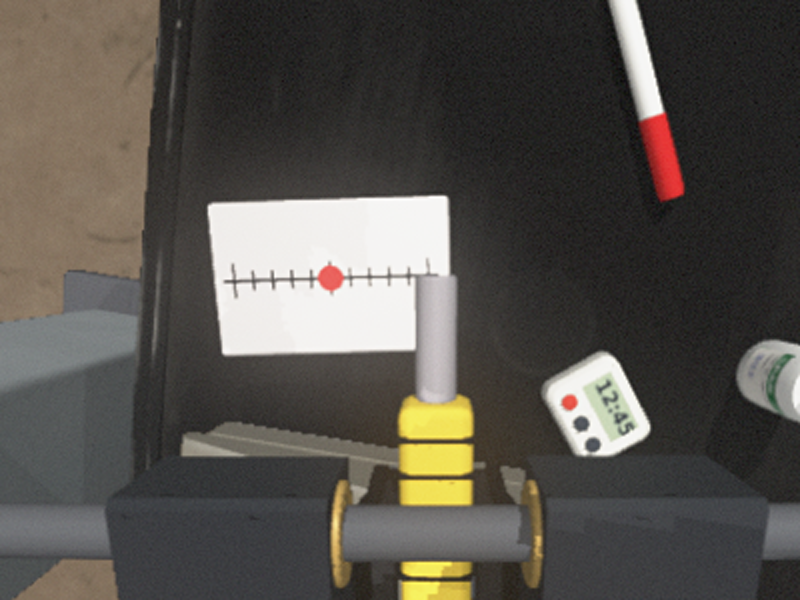

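The crop shows the plate with its red spot at crop (331,278) and the scale line from (225,282) to (438,275). The timer is at (595,410). The rod's tail end is at (437,277).

```bash
cat > fin.py <<'E'
from plan import *
f=lambda x,y:(60+x/2,y/2)
ci=camera_info('wrist');s=readout.sense();T=R.from_rotvec(s['eef_rot']).as_matrix()
spot=at_z(ci,f(331,278),120);a,b=[at_z(ci,f(*p),120) for p in((225,282),(438,275))]
az=np.degrees(np.arctan2(b[1]-a[1],b[0]-a[0]));print('spot',spot,'line',az)
for x in(-2,0,2):print('tail end pred',x,[((q[0]-60)*2,q[1]*2) for q in proj(ci,[s['ee_pos']+T@[65+x,0,159],s['ee_pos']+T@[35+x,0,155.5]])])
p,M,x=target(spot+[0,0,20],az,95,el=0)
print('final',p,'d',(p-s['ee_pos'])/1000,R.from_matrix(M@T.T).as_rotvec())
E
python3 fin.py
```

```text
spot [447.4928 281.985  120.    ] line 11.386598236259834
tail end pred -2 [(np.float64(432.5532445962672), np.float64(282.6191172247959)), (np.float64(432.76175685108103), np.float64(414.83184865571434))]
tail end pred 0 [(np.float64(432.5342172119929), np.float64(273.59705535709816)), (np.float64(432.7428645712258), np.float64(406.4523896922374))]
tail end pred 2 [(np.float64(432.5151453957185), np.float64(264.51990357830266)), (np.float64(432.7239031070228), np.float64(398.0149808182583))]
final [582.7766 309.2301 304.2   ] d [ 0.0779  0.0798 -0.1193] [ 0.0004  0.0003 -1.5435]
```

Call:
move_arm(deltas=[{"tx": 0.005, "ty": 0.005, "tz": 0, "ax": 0, "ay": 0, "az": -0.06, "hand": 0.005}, {"tx": 0.012, "ty": 0.012, "tz": 0, "ax": 0, "ay": 0, "az": -0.16, "hand": 0.005}, {"tx": 0.02, "ty": 0.02, "tz": 0, "ax": 0, "ay": 0, "az": -0.27, "hand": 0.005}, {"tx": 0.027, "ty": 0.027, "tz": 0, "ax": 0, "ay": 0, "az": -0.38, "hand": 0.005}, {"tx": 0.034, "ty": 0.034, "tz": 0, "ax": 0, "ay": 0, "az": -0.49, "hand": 0.005}, {"tx": 0.041, "ty": 0.041, "tz": 0, "ax": 0, "ay": 0, "az": -0.6, "hand": 0.005}, {"tx": 0.048, "ty": 0.048, "tz": 0, "ax": 0, "ay": 0, "az": -0.71, "hand": 0.005}, {"tx": 0.055, "ty": 0.055, "tz": 0, "ax": 0, "ay": 0, "az": -0.82, "hand": 0.005}, {"tx": 0.062, "ty": 0.062, "tz": 0, "ax": 0, "ay": 0, "az": -0.93, "hand": 0.005}, {"tx": 0.07, "ty": 0.07, "tz": 0, "ax": 0, "ay": 0, "az": -1.04, "hand": 0.005}, {"tx": 0.078, "ty": 0.08, "tz": 0, "ax": 0, "ay": 0, "az": -1.15, "hand": 0.005}, {"tx": 0.078, "ty": 0.08, "tz": 0, "ax": 0, "ay": 0, "az": -1.25, "hand": 0.005}])

```text
clock: 15.72
ee_pos: [583.4, 311.2, 422.7]
eef_rot: [-3.048, -0.759, 0.001]
contact_force: [0.3, 0.1, -1.5]
finger_gap: 0.204
grasp_force: 29.8
```

Call:
move_arm(deltas=[{"tx": 0, "ty": 0, "tz": 0, "ax": 0, "ay": 0, "az": -0.1, "hand": 0.005}, {"tx": 0, "ty": 0, "tz": 0, "ax": 0, "ay": 0, "az": -0.2, "hand": 0.005}, {"tx": 0, "ty": 0, "tz": 0, "ax": 0, "ay": 0, "az": -0.27, "hand": 0.005}, {"tx": 0, "ty": 0, "tz": 0, "ax": 0, "ay": 0, "az": -0.2935, "hand": 0.005}, {"tx": 0, "ty": 0, "tz": 0, "ax": 0, "ay": 0, "az": -0.2935, "hand": 0.005}, {"tx": 0, "ty": 0, "tz": 0, "ax": 0, "ay": 0, "az": -0.2935, "hand": 0.005}])

```text
clock: 16.22
ee_pos: [582.8, 309.8, 423.3]
eef_rot: [3.125, 0.316, 0.0]
contact_force: [0.8, 0.4, -2.6]
finger_gap: 0.201
grasp_force: 29.8
```

```bash
cat > f2.py <<'E'
from plan import *
s=readout.sense();T=R.from_rotvec(s['eef_rot']).as_matrix()
p,M,x=target(np.array([447.,281.5,140]),11.4,95,el=0)
print(s['clock'],s['q'],s['contact_force']);print('d',(p-s['ee_pos'])/1000,R.from_matrix(M@T.T).as_rotvec())
E
python3 f2.py
```

```text
16.2167 [-0.1359  0.4679 -0.6066  1.3033  0.2623  1.4491 -2.0922] [ 0.8137  0.3663 -2.6239]
d [-0.0005 -0.001  -0.1191] [ 0.0003  0.0001 -0.0027]
```

Call:
move_arm(deltas=[{"tx": 0, "ty": 0, "tz": -0.008, "ax": 0, "ay": 0, "az": -0.003, "hand": 0.005}, {"tx": 0, "ty": 0, "tz": -0.025, "ax": 0, "ay": 0, "az": -0.003, "hand": 0.005}, {"tx": 0, "ty": 0, "tz": -0.045, "ax": 0, "ay": 0, "az": -0.003, "hand": 0.005}, {"tx": 0, "ty": -0.001, "tz": -0.065, "ax": 0, "ay": 0, "az": -0.003, "hand": 0.005}, {"tx": 0, "ty": -0.001, "tz": -0.083, "ax": 0, "ay": 0, "az": -0.003, "hand": 0.005}, {"tx": 0, "ty": -0.001, "tz": -0.098, "ax": 0, "ay": 0, "az": -0.003, "hand": 0.005}, {"tx": 0, "ty": -0.001, "tz": -0.109, "ax": 0, "ay": 0, "az": -0.003, "hand": 0.005}, {"tx": 0, "ty": -0.001, "tz": -0.116, "ax": 0, "ay": 0, "az": -0.003, "hand": 0.005}, {"tx": 0, "ty": -0.001, "tz": -0.119, "ax": 0, "ay": 0, "az": -0.003, "hand": 0.005}, {"tx": 0, "ty": -0.001, "tz": -0.119, "ax": 0, "ay": 0, "az": -0.003, "hand": 0.005}, {"tx": 0, "ty": -0.001, "tz": -0.119, "ax": 0, "ay": 0, "az": -0.003, "hand": 0.005}, {"tx": 0, "ty": -0.001, "tz": -0.119, "ax": 0, "ay": 0, "az": -0.003, "hand": 0.005}])

```text
clock: 17.22
ee_pos: [583.0, 309.1, 305.4]
eef_rot: [-3.126, -0.308, -0.002]
contact_force: [-0.4, -0.1, -1.5]
finger_gap: 0.205
grasp_force: 29.8
```

```bash
python3 f2.py; python3 - <<'E'
from h import *
s=readout.sense();T=R.from_rotvec(s['eef_rot']).as_matrix()
tip=s['ee_pos']+T@[-138,0,164.2];col=s['ee_pos']+T@[-43,0,164.2];spot=[447,281.5,120]
out=[]
for c in('scene','top'):
    im=snapshot(c);ci=camera_info(c);P=proj(ci,[tip,col,spot]);print(c,P)
    for n in('rod_tip','rod_collar','plate_mark'):
        print(n,[(d['pixel'],round(d['conf'],2)) for d in nets.tip_of(n,c)[:2]])
    x,y=P[0].astype(int);print('origin',x-30,y-40)
    out.append(cv2.resize(im[y-40:y+40,x-30:x+23],(400,600),interpolation=cv2.INTER_CUBIC))
save('c7.png',np.hstack(out))
E
```

```text
17.2167 [-0.1352  0.5416 -0.5862  1.4557  0.3074  1.2349 -2.1306] [-0.4232 -0.1034 -1.494 ]
d [-0.0007 -0.0003 -0.0012] [-0.0005  0.0015  0.0024]
scene [[204.2780603  273.75395272]
 [177.75854619 256.0150549 ]
 [205.44917864 278.94209161]]
rod_tip [([203.7, 274.7], 0.79), ([318.7, 162.2], 0.51)]
rod_collar [([175.4, 254.1], 0.79)]
plate_mark [([204.3, 276.4], 0.84), ([165.7, 249.3], 0.51)]
origin 174 233
top [[135.98014806 244.51204535]
 [129.7229685  209.35266891]
 [138.30332546 245.00592247]]
rod_tip [([416.2, 267.1], 0.7), ([361.4, 165.4], 0.54)]
rod_collar [([407.5, 244.8], 0.53), ([378.9, 178.0], 0.48)]
plate_mark []
origin 105 204
```

View pics/c7.png

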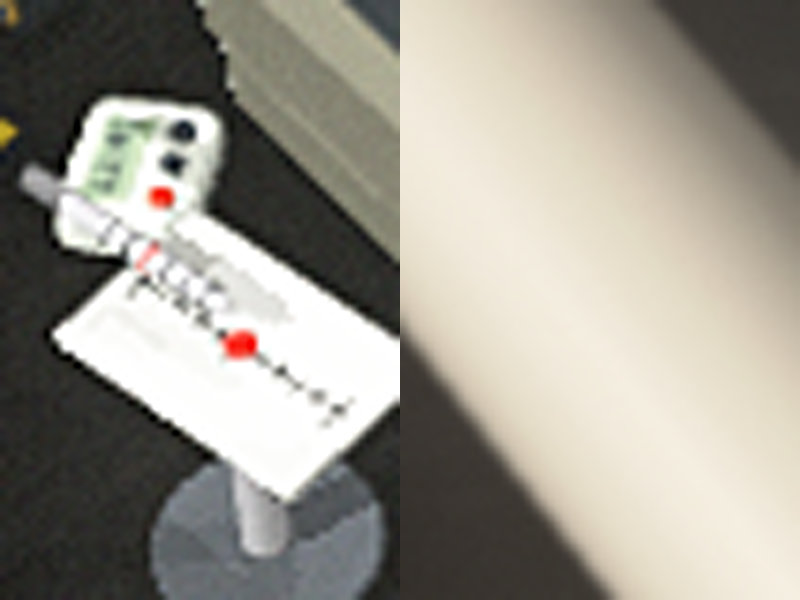

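The scene crop shows the rod's shaft parallel to the scale line, its tip just above the red spot (spot at crop (241,345), tip at about (232,302)). This matches the projections to within about 1 px. The arm hides the top view. I'll let it settle and hand in.

Call:
move_arm(deltas=[{"tx": 0, "ty": 0, "tz": -0.0005, "ax": 0, "ay": 0, "az": 0, "hand": 0.005}, {"tx": 0, "ty": 0, "tz": -0.0005, "ax": 0, "ay": 0, "az": 0, "hand": 0.005}, {"tx": 0, "ty": 0, "tz": -0.0005, "ax": 0, "ay": 0, "az": 0, "hand": 0.005}, {"tx": 0, "ty": 0, "tz": -0.0005, "ax": 0, "ay": 0, "az": 0, "hand": 0.005}, {"tx": 0, "ty": 0, "tz": -0.0005, "ax": 0, "ay": 0, "az": 0, "hand": 0.005}, {"tx": 0, "ty": 0, "tz": -0.0005, "ax": 0, "ay": 0, "az": 0, "hand": 0.005}])

```text
clock: 18.12
ee_pos: [582.8, 308.9, 303.9]
eef_rot: [3.126, 0.308, 0.0]
contact_force: [-0.1, -0.4, -1.8]
finger_gap: 0.2
grasp_force: 29.8
```

```bash
python3 f2.py; python3 -c "
from workcell import bot
print(bot.hand_in())"
```

```text
18.1167 [-0.1352  0.5429 -0.5858  1.4572  0.3078  1.2338 -2.1309] [-0.1195 -0.3559 -1.7635]
d [-0.0005 -0.0001  0.0003] [0.0002 0.0002 0.0025]
the job is handed in; nothing more can be done
None
```

The job is handed in at about 18 s: the gauge rod went down the guide tube until its collar stopped (about 11 N), was drawn out, and is held level with its tip about 20 mm above the red spot, in line with the scale line, though no verdict came back.

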